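# Level the tripod table and lock it with the torque handle

### The job

Level the small levelling table: turn its two foot knobs (each has an upright peg to push it round by) until the metal platform sits level, to within one degree, without pressing on the platform itself. Then lock it: swing the clamp handle on its right side clockwise until the clamp nut is at its stop and the handle breaks over at its knuckle, and stop there without forcing the handle to the end of its break. Leave the other things on the worktop where they stand.

Things in the scene. Friction and masses are not known exactly. Their poses are not given: they have to be found in the camera images.
- levelling_table: Fixed grey base plate 240 (x) x 320 (y) x 16 mm. Origin: middle of its underside on the worktop; x away from the robot, y left, z up; turned up to 0.15 rad. In this frame (mm): ball pivot (90, 0, 55), left screw (-60, 125), right screw (-60, -125). Two steel index posts (14 x 20 mm) at (-98, +-55): their tops, 70 mm high, are flush with the platform's top when it is level.
- platform: Aluminium deck 185 x 150 x 10 mm, an ear at each side on a foot screw, rear on the ball pivot. Origin at the pivot; z is the deck's upward normal, axes as the base's when level; deck x -175 to +10, top at 15 mm. Each knob tilts it about the line from the pivot to the OTHER screw, 0.04 rad per rad of knob. It starts with the left ear 7 to 17 mm low, the right one 17 mm low to 17 mm high.
- left_knob_axis (a point): On the vertical axis of the left foot knob, at the top of its black wheel (90 mm diameter, from 94 to 108 mm above the worktop). Clockwise seen from above raises the left ear, 7.7 mm per rad; the knob keeps its own height, turns stiffly (0.12 N m, about 3.5 N at the peg), stays where it is left and can turn 0.4 rad past the extreme starts.
- left_knob_peg (a point): Middle of the top (142 mm above the worktop) of the upright round steel peg on the left wheel: 16 mm diameter, free for 34 mm above the wheel, 34 mm from the knob's axis. Pushed sideways it turns the knob. Full circle round the axis is free above 110 mm.
- right_knob_axis (a point): The same point of the right foot knob (same sizes; clockwise raises the right ear). This knob leans with the carrier by up to 0.09 rad until the left ear is level; it then stands upright.
- right_knob_peg (a point): Top of the peg of the right foot knob (same sizes).
- clamp_axis (a point): On the vertical axis of the clamp nut, right of the platform behind the right knob, at the height of the handle's middle (79 mm above the worktop).
- handle_mid (a point): Middle of the black grip of the clamp handle, a level bar (grip 20 mm diameter, 62 mm long, middle line 79 mm above the worktop) 113 mm from the clamp axis while straight; at first it points to the robot's right. The knuckle lies 36 mm from the clamp axis. Push its far side towards the robot to swing it clockwise (seen from above).
- clamp_nut (a joint): Turn of the clamp nut, rad, clockwise from above positive; starts at 0 to 0.25, hard stop at 0.6. It turns with 0.25 N m (2.5 N at the grip) and stays.
- clamp_click (a joint): Bend of the handle at its knuckle, rad: 0 straight, clockwise positive, end of the break at 0.5. It stays straight until the nut is at its stop and then gives way at 0.6 N m (about 8 N at the grip), staying where it is left. Broken over means more than 0.12; forced means more than 0.42.
- orange_jar: Small jar with orange cap, 41 x 41 x 53 mm, in front of the table, loose bystander, origin at the middle of its underside; leave it.
- tape_roll: Roll of brown tape lying flat, 84 x 83 x 18 mm, in front of the right knob, loose bystander, origin at the middle of its underside; leave it.
- reagent_bottle: White small screw-cap bottle, 50 mm diameter, 100 mm high, left of the table, loose bystander, origin at the middle of its underside; leave it.
- tip_box: Blue tip box with clear lid, 90 x 116 x 66 mm, at the left, loose bystander, origin at the middle of its underside; leave it.
- beaker_small: Glass beaker 76 x 70 x 85 mm, at the left, loose bystander, origin at the middle of its underside; leave it.
- wash_bottle: White tall open bottle, 81 mm diameter, 189 mm high, at the left, loose bystander, origin at the middle of its underside; leave it.
- beaker_large: Glass beaker 88 x 82 x 100 mm, behind the table, loose bystander, origin at the middle of its underside; leave it.

How it is judged:
By the outcome, as a careful person would: the job done as asked, in the order asked, and still so for the second after the job is handed in, with the robot touching nothing.
It also fails if it takes over 61 s, if anything falls off the work surface, if the arm or the gripper's body presses on something with over 40 N, if the wrist force passes 120 N, or if a joint passes its speed limit or range.

### The arm

A 7-joint arm with a two-finger parallel gripper is mounted at the origin on a cart in front of the work surface, level with it; the furniture and walls round the work are solid. World frame = base frame: x ahead of the robot, y to its left, z up, the work surface at z = 0. Lengths are in m, angles in degrees, forces in N, time in s.
With the tool pointing down it reaches from about 0.425 to 0.875 m from the base axis. Payload 4.7 kg.
Tool frame: the origin (TCP) lies at the very end of the fingers, on their centre line; the grasp point (between the pads) lies 19 mm behind it; z points along the fingers, y is the line along which they close (so a half turn about z gives the same grasp; the last joint's range is limited). The gripper opens to 87 mm and grips with 3 to 60 N. Pads are 19 mm wide; open, the fingers measure 117 mm over their backs; the gripper's body (75 mm by 190 mm) begins 51 mm behind the grasp point.
Start: joints at [74.089, 18.392, -4.016, 83.108, 1.295, 78.541, -3.26], TCP at [0.187, -0.623, 0.223] pointing down, gripper open.
Joint ranges: [-163.93, 163.93], [-17.29, 119.83], [-79.2, 71.16], [3.27, 140.29], [-89.18, 269.18], [5.43, 117.66], [-154.24, 154.24]. Speed limits (degrees/s): [147.25, 147.25, 180, 180, 180, 180, 180].

### API

Orientations are given as [roll, pitch, yaw] about the fixed x, y, z axes, in that order (R = Rz(yaw) Ry(pitch) Rx(roll)).
In Python, from cell import get_obs, eyes, env gives the robot as it stands.
- The arm moves only by the tool servo_tool, never from a script. Its argument "series" is a list that holds one entry, the list of rows, each a list of 7 numbers: the shift along the tool's x, y, z in units of 300 mm (1.0 is 300 mm), then the turn, a rotation vector about the tool's x, y, z in units of pi rad (1.0 is pi rad), then the opening, from 0 (shut) to 1 (fully open). In form: [[[tx, ty, tz, wx, wy, wz, gripper], ...]]. A call has 1 to 12 rows; each row is the pose to reach, as a shift and turn from the pose commanded when the call began, along the tool's axes at that moment, turning the shorter way round; what a row does not reach only later rows make up. A row lasts 1/12 s, in which the tool goes at most 41.7 mm and 7.16 degrees, less where a joint would pass 70% of its speed; a pose out of reach is approached as far as the arm can. A call with a number of a shift or a turn outside -1 to 1 is refused whole. A call with a gripper value outside its range is refused whole. The fingers move at their own pace and stop on an object; "grip_force" is the grip in N (left out, the last holds). Time passes only in rows, so rows that repeat a pose let the fingers close. It gives the time, the measured TCP pose, the force, the opening and the grip force at its end, in the units of the state.
- get_obs(): the state, without advancing time (a new reading comes with each control period).
- eyes.read_camera(name): name is "scene" or "top" or "wrist"; returns a dict with "frame" (400x640x3 uint8, red, green, blue), "depth" (400x640 float32, m along the optical axis (not along the pixel's ray), 0 where there is no reading), "fx", "fy", "cx", "cy" (pixels), "distortion" ([k1, k2, p1, p2, k3] as OpenCV has them; the pictures are not rectified), "origin" and "rotation" of the camera in the world; the wrist camera has in their place "mount" (4x4, takes a point from camera to tool coordinates, whose origin is the TCP and whose axes are the flange's). Camera axes: x right, y down, z forward; pixel columns grow to the right and rows downward; lengths in m; the calibration is good to about 2 mm. A picture is of the moment at which its call begins: read the wrist's pose just before it.
- env.sign_off(): hands the job in; it is judged then, once.
The state is a dict: "time_s": time; "qpos": joint angles; "joint_velocities": joint speeds; "effort": joint torques, N m; "tool_pos": TCP position; "tool_rot": TCP orientation; "force": force on the tool from outside, world axes, zero at the start; "wrist_torque": the same for the moment, N m; "grip_width": finger opening in m; "grasp_force": force on a finger pad.
Only numpy, scipy, OpenCV 4.12 (cv2) and the standard library are available. Lean on these libraries where they do the work, as an engineer would, in place of code of your own. Each camera call takes 0.05 s, during which the arm holds its last target. There are 200 camera calls.

## Working session

There is one attempt and no reset: what is moved stays moved. The work goes in short steps, Python scripts to look and compute and a tool call to move; the robot and the scene stay as the last step left them, time stands still between calls to the robot, and variables do not carry over. Pictures are saved under pics/ and viewed, at most 10 in all, crops included, and the job is handed in when it is done.

Besides the shell and the picture viewer there is one more tool, called after "Call:" in YAML: its name, and indented under it one key for each argument. servo_tool: Moves the arm, as the interface text tells. Shifts and turns lie within -1 to 1; 1 stands for 300 mm of shift or pi rad of turn. Its arguments: {"type":"object","properties":{"series":{"type":"array"},"grip_force":{"type":"number"}},"required":["series"]}

```bash
mkdir -p pics; ls
cat > h.py <<'E'
import numpy as np, cv2, pickle
from scipy.spatial.transform import Rotation as R
from cell import get_obs, eyes, env
def cam(n):
    o=get_obs(); c=eyes.read_camera(n)
    if 'mount' in c:
        M=np.array(c['mount']); T=np.eye(4)
        T[:3,:3]=R.from_euler('xyz',o['tool_rot'],degrees=True).as_matrix(); T[:3,3]=o['tool_pos']
        W=T@M; c['origin']=W[:3,3]; c['rotation']=W[:3,:3]
    return c
def K(c): return np.array([[c['fx'],0,c['cx']],[0,c['fy'],c['cy']],[0,0,1.]])
def rays(c,px):
    u=cv2.undistortPoints(np.array(px,float).reshape(-1,1,2),K(c),np.array(c['distortion'],float)).reshape(-1,2)
    return np.c_[u,np.ones(len(u))]@np.array(c['rotation']).T
def onz(c,px,z):
    d=rays(c,px); o=np.array(c['origin']); return o+d*((z-o[2])/d[:,2])[:,None]
def cloud(c):
    h,w=c['depth'].shape; g=np.stack(np.meshgrid(np.arange(w),np.arange(h)),-1)
    return (np.array(c['origin'])+rays(c,g)*c['depth'].reshape(-1,1)).reshape(h,w,3)
def proj(c,P):
    Rt=np.array(c['rotation']).T
    p,_=cv2.projectPoints(np.array(P,float).reshape(-1,3),cv2.Rodrigues(Rt)[0],-Rt@np.array(c['origin']),K(c),np.array(c['distortion'],float)); return p.reshape(-1,2)
def save(c,n): cv2.imwrite('pics/'+n,c['frame'][:,:,::-1])
E
python3 - <<'E'
from h import *
print(get_obs())
for n in ('top','scene'):
    c=cam(n); save(c,n+'0.png'); pickle.dump(c,open(n+'0.pkl','wb')); print(n,c['origin'],c['rotation'],c['fx'])
E
```

```text
pics
{'time_s': 0.0, 'qpos': array([74.08906728, 18.44002624, -4.0165242 , 83.17381729,  1.29757798,
       78.54066422, -3.26118004]), 'joint_velocities': array([ 0.03709007,  0.07433291, -0.06863359,  0.04009227,  0.05532518,
       -0.017387  , -0.00491951]), 'effort': array([ 1.28317497e-04, -4.91288102e+01, -4.03756108e-01, -3.12526596e+01,
       -6.37706439e-02,  4.37250466e-02,  1.82085482e-04]), 'tool_pos': array([ 0.18677809, -0.62201781,  0.22146021]), 'tool_rot': array([-1.79890882e+02,  7.89566901e-03,  1.67209425e+01]), 'force': array([ 0.64030488, -0.74475796,  0.17250606]), 'wrist_torque': array([-0.00347113, -0.01593546,  0.03424793]), 'grasp_force': 0.0, 'grip_width': 0.08707396280198641}
top [0.34710841 0.02182359 1.15974268] [-170.35292109    0.29576284  -88.66063472] 430.67244989217966
scene [-0.07945223  0.89680834  0.85864466] [-124.21640211    0.84835952 -145.28556519] 496.9385517916469
```

Run:
```python
s=open('h.py').read()
s=s.replace("    return c\n","    else: c['rotation']=R.from_euler('xyz',c['rotation'],degrees=True).as_matrix()\n    return c\n",1)
open('h.py','w').write(s)
from h import *
for n in ('top','scene'):
    c=pickle.load(open(n+'0.pkl','rb')); c['rotation']=R.from_euler('xyz',c['rotation'],degrees=True).as_matrix(); pickle.dump(c,open(n+'0.pkl','wb'))
    print(n,c['rotation'].round(2).tolist(), c['distortion'])
```

```text
top [[0.02, -0.99, 0.17], [-1.0, -0.02, 0.01], [-0.01, -0.17, -0.99]] [-0.1156132  0.         0.         0.         0.       ]
scene [[-0.82, -0.31, 0.48], [-0.57, 0.47, -0.67], [-0.01, -0.83, -0.56]] [-0.06661771  0.          0.          0.          0.        ]
```

View pics/top0.png

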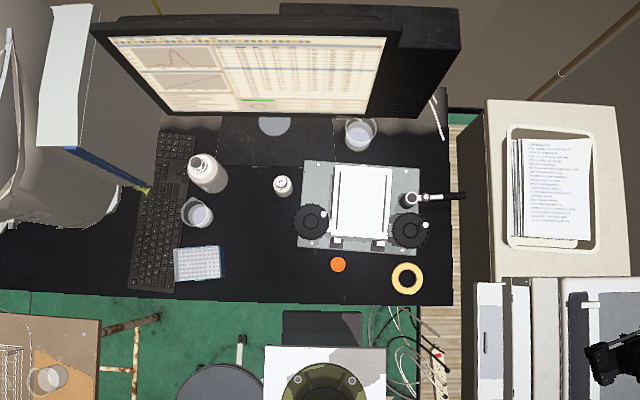

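View pics/scene0.png

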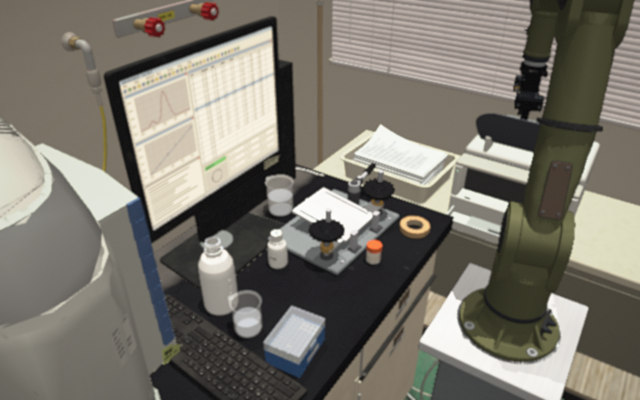

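Run:
```python
from h import *
c=pickle.load(open('top0.pkl','rb')); P=cloud(c); f=c['frame'].astype(int)
def wheel(u,v,z,r=24):
    g=cv2.cvtColor(c['frame'],cv2.COLOR_RGB2GRAY); m=np.zeros(g.shape,np.uint8); cv2.circle(m,(u,v),r,255,-1)
    k=(m>0)&(abs(P[:,:,2]-z)<.012)&(g<70)
    q=P[k]; v,u_=np.nonzero(k)
    h=cv2.convexHull(np.c_[u_,v].astype(np.int32))
    w=onz(c,h.reshape(-1,2),z)[:,:2]
    (x,y),rad=cv2.minEnclosingCircle(w.astype(np.float32)); print('wheel',x,y,rad,q[:,2].mean(),len(q), 'median',np.median(q,0))
    k2=(m>0)&(P[:,:,2]>.128)&(P[:,:,2]<.16); v,u_=np.nonzero(k2); print('peg',len(v),u_.mean() if len(v) else 0,v.mean() if len(v) else 0, P[k2].mean(0), onz(c,[[u_.mean(),v.mean()]],.142))
wheel(311,221,.108); wheel(409,230,.108)
# platform plane
m=(f.min(2)>150); m[:, :330]=0; m[:,395:]=0; m[:160]=0; m[242:]=0; m&=(P[:,:,2]>.03)&(P[:,:,2]<.12)
q=P[m]; A=np.c_[q[:,:2],np.ones(len(q))]
for _ in range(4):
    s,_,_,_=np.linalg.lstsq(A,q[:,2],rcond=None); r=q[:,2]-A@s; k=abs(r)<2*r.std()+1e-4; A,q=A[k],q[k]
print('plane',s,len(q),r.std())
for u,v in [(337,242),(380,244),(409,199),(455,196),(463,195),(440,197),(430,197)]: print(u,v,P[v,u],f[v,u])
b=c['frame'][150:260,280:480]; cv2.imwrite('pics/c0.png',cv2.resize(b,(800,440),interpolation=cv2.INTER_CUBIC)[:,:,::-1])
```

```text
wheel 0.4669010639190674 0.04328596964478493 0.04543730989098549 0.10723971417327338 804 median [0.45944397 0.04663098 0.10716945]
peg 39 323.12820512820514 213.87179487179486 [0.48150782 0.01213708 0.13981259] [[0.48122761 0.01215485 0.142     ]]
wheel 0.45051440596580505 -0.20285174250602722 0.046415772289037704 0.10683269123854683 988 median [ 0.44826799 -0.20188672  0.10686201]
peg 40 424.475 224.6 [ 0.46051668 -0.23020682  0.14278762] [[ 0.46060755 -0.23041211  0.142     ]]
plane [ 0.11798801 -0.0080494  -0.00293381] 3651 0.001754047807781596
337 242 [ 0.41971339 -0.02494136  0.07232798] [255 255 255]
380 244 [ 0.41716545 -0.1341531   0.06838466] [252 250 249]
409 199 [ 0.53036857 -0.204387    0.09191236] [102  95 100]
455 196 [ 0.54130797 -0.32398986  0.08886595] [42 40 37]
463 195 [ 0.54450977 -0.34526091  0.08817547] [39 38 35]
440 197 [ 0.53860883 -0.28613994  0.08451963] [246 242 242]
430 197 [ 0.53775027 -0.2597811   0.08605113] [227 219 220]
```

View pics/c0.png

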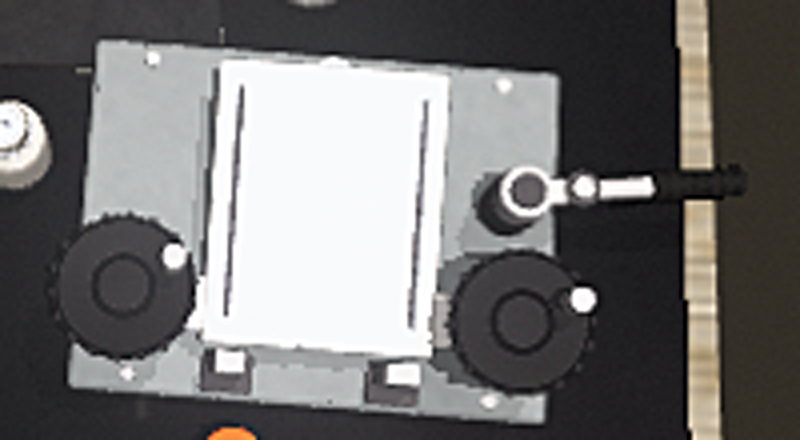

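```bash
cat >> h.py <<'E'
def plan(*ws):
    "ws: (x,y,z,yaw) world, tool down -> shifts, turns in units from the present pose"
    o=get_obs(); M=R.from_euler('xyz',o['tool_rot'],degrees=True)
    print('now',o['time_s'],np.round(o['tool_pos'],4),np.round(o['tool_rot'],2),'q7',o['qpos'][6].round(1),'F',np.round(o['force'],1))
    for w in ws:
        d=M.inv().apply(np.array(w[:3])-o['tool_pos'])/.3
        r=(M.inv()*R.from_euler('xyz',[180,0,w[3]],degrees=True)).as_rotvec()/np.pi
        print(np.r_[d,r].round(4).tolist())
E
python3 -c "
from h import *
plan((.46,-.30,.25,66))"
```

```text
now 0.1 [ 0.1868 -0.6221  0.2216] [-179.9     0.     16.72] q7 -3.3 F [-0.9  0.6  0.6]
[1.1809, -0.7664, -0.0935, -0.0005, -0.0002, -0.2738]
```

Call:
servo_tool:
  series:
    - [[0.95,-0.7,-0.1,0,0,-0.27,1],[0.95,-0.7,-0.1,0,0,-0.27,1],[0.95,-0.7,-0.1,0,0,-0.27,1],[0.95,-0.7,-0.1,0,0,-0.27,1],[0.95,-0.7,-0.1,0,0,-0.27,1],[0.95,-0.7,-0.1,0,0,-0.27,1],[0.95,-0.7,-0.1,0,0,-0.27,1],[0.95,-0.7,-0.1,0,0,-0.27,1],[0.95,-0.7,-0.1,0,0,-0.27,1],[0.95,-0.7,-0.1,0,0,-0.27,1]]

```text
time_s: 0.93
tool_pos: [0.404, -0.3333, 0.2532]
tool_rot: [179.9, -0.1, 65.9]
force: [0.4, 0.7, 0.2]
grip_width: 0.0866
grasp_force: 0.0
```

```bash
python3 -c "
from h import *
plan((.481,.012,.24,115),(.45,-.12,.25,115))"
```

```text
now 0.9333 [ 0.404  -0.3333  0.2532] [ 1.7991e+02 -1.2000e-01  6.5920e+01] q7 11.7 F [0.4 0.7 0.2]
[1.1555, -0.2354, 0.046, 0.0007, -0.0004, -0.2727]
[0.7117, -0.1501, 0.0118, 0.0007, -0.0004, -0.2727]
```

Call:
servo_tool:
  series:
    - [[1,-0.22,0.04,0,0,-0.27,0.5],[1,-0.22,0.04,0,0,-0.27,0.5],[1,-0.22,0.04,0,0,-0.27,0.5],[1,-0.22,0.04,0,0,-0.27,0.5],[1,-0.22,0.04,0,0,-0.27,0.5],[1,-0.22,0.04,0,0,-0.27,0.5],[1,-0.22,0.04,0,0,-0.27,0.5],[1,-0.22,0.04,0,0,-0.27,0.5],[1,-0.22,0.04,0,0,-0.27,0.5],[1,-0.22,0.04,0,0,-0.27,0.5]]

```text
time_s: 1.77
tool_pos: [0.4646, -0.0394, 0.2403]
tool_rot: [-179.9, 0.0, 114.0]
force: [0.4, -1.3, 0.1]
grip_width: 0.0437
grasp_force: 0.0
```

```bash
python3 -c "
from h import *
c=cam('wrist'); save(c,'w1.png'); pickle.dump(c,open('w1.pkl','wb')); print(c['origin'],c['rotation'].round(2).tolist(),c['fx'])
plan((.481,.012,.16,115))"
```

```text
[0.43907576 0.0203687  0.40132706] [[0.91, 0.4, 0.1], [0.41, -0.89, -0.22], [-0.0, 0.24, -0.97]] 313.31076410206026
now 1.8167 [ 0.4645 -0.0407  0.2403] [-1.7994e+02  3.0000e-02  1.1384e+02] q7 28.4 F [-0.3 -0.4 -0.3]
[0.1386, 0.1218, 0.2673, -0.0003, 0.0002, -0.0064]
```

View pics/w1.png

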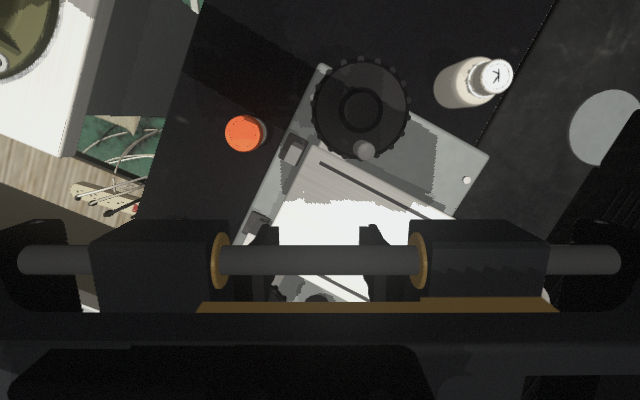

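Run:
```python
from h import *
c=pickle.load(open('w1.pkl','rb')); P=cloud(c)
print(onz(c,[[361,109]],.108),onz(c,[[365,150]],.142),P[150,365],P[109,361])
m=np.zeros(P.shape[:2],bool); m[55:165,305:415]=1
k=m&(abs(P[:,:,2]-.106)<.006); v,u=np.nonzero(k); h=cv2.convexHull(np.c_[u,v].astype(np.int32)).reshape(-1,2)
print(cv2.minEnclosingCircle(onz(c,h,.106)[:,:2].astype(np.float32)), P[k][:,2].mean())
k=m&(P[:,:,2]>.134)&(P[:,:,2]<.16); v,u=np.nonzero(k); print(len(v),u.mean(),v.mean(),P[k].mean(0),cv2.minEnclosingCircle(P[k][:,:2].astype(np.float32)))
```

```text
[[0.469433   0.04503091 0.108     ]] [[0.48308484 0.01431165 0.142     ]] [0.48309724 0.01430995 0.14192695] [0.46935596 0.04496832 0.10874447]
((0.4694705903530121, 0.04438890889286995), 0.046482332050800323) 0.10632472757424548
288 365.3020833333333 150.60069444444446 [0.48384452 0.01391574 0.14014863] ((0.48434844613075256, 0.013607786037027836), 0.007991932332515717)
```

```bash
python3 -c "
from h import *
plan((.4836,.0138,.17,115),(.4836,.0138,.116,115))"
```

```text
now 1.8167 [ 0.4645 -0.0407  0.2403] [-1.7994e+02  3.0000e-02  1.1384e+02] q7 28.4 F [-0.3 -0.4 -0.3]
[0.1406, 0.1321, 0.234, -0.0003, 0.0002, -0.0064]
[0.1407, 0.1323, 0.414, -0.0003, 0.0002, -0.0064]
```

Call:
servo_tool:
  series:
    - [[0.141,0.132,0.2,0,0,-0.006,0.5],[0.141,0.132,0.2,0,0,-0.006,0.5],[0.141,0.132,0.3,0,0,-0.006,0.5],[0.141,0.132,0.36,0,0,-0.006,0.5],[0.141,0.132,0.36,0,0,-0.006,0.5],[0.141,0.132,0.36,0,0,-0.006,0.5]]

```text
time_s: 2.32
tool_pos: [0.4832, 0.0134, 0.1319]
tool_rot: [-179.9, -0.1, 114.8]
force: [-0.0, -0.4, -0.1]
grip_width: 0.0434
grasp_force: 0.0
```

```bash
python3 -c "
from h import *
plan((.4836,.0138,.116,115))"
```

```text
now 2.3167 [0.4832 0.0134 0.1319] [-1.7988e+02 -7.0000e-02  1.1481e+02] q7 17.4 F [-0.  -0.4 -0.1]
[0.0005, 0.0019, 0.0528, -0.0007, -0.0004, -0.001]
```

Call:
servo_tool:
  series:
    - [[0,0.002,0.053,0,0,0,0.5],[0,0.002,0.053,0,0,0,0.3],[0,0.002,0.053,0,0,0,0.1],[0,0.002,0.053,0,0,0,0.1],[0,0.002,0.053,0,0,0,0.1]]
  grip_force: 10

```text
time_s: 2.73
tool_pos: [0.4853, 0.0152, 0.118]
tool_rot: [179.9, 0.1, 115.0]
force: [-0.1, -1.1, -0.2]
grip_width: 0.0245
grasp_force: 0.0
```

```bash
cat >> h.py <<'E'
def arc(ax,ds,r=.034,off=0):
    "turn clockwise by ds (deg) about the axis, tool x radial (pointing inward), rigidly from the present pose"
    o=get_obs(); M=R.from_euler('xyz',o['tool_rot'],degrees=True); p=o['tool_pos']
    print('now',o['time_s'],np.round(p,4),np.round(o['tool_rot'],2),'q7',o['qpos'][6].round(1),'F',np.round(o['force'],1),'w',o['grip_width'])
    v=p-np.r_[ax,p[2]]; print('rad',np.hypot(v[0],v[1]),'ang',np.degrees(np.arctan2(v[1],v[0])))
    for d in ds:
        Z=R.from_euler('z',-d,degrees=True); dd=M.inv().apply(Z.apply(v)-v)/.3
        print(np.r_[dd,d/180].round(3).tolist())
E
python3 -c "
from h import *
arc((.4693,.0446),[7,14,21,28,35,42,49,56,63,70,77,84])"
```

```text
now 2.7333 [0.4853 0.0152 0.118 ] [1.7991e+02 8.0000e-02 1.1495e+02] q7 16.4 F [-0.1 -1.1 -0.2] w 0.02449816503677972
rad 0.03343949826883489 ang -61.44729257143527
[-0.0, -0.014, -0.0, 0.039]
[0.002, -0.027, -0.0, 0.078]
[0.005, -0.04, -0.0, 0.117]
[0.01, -0.053, -0.0, 0.156]
[0.016, -0.065, -0.0, 0.194]
[0.024, -0.076, -0.0, 0.233]
[0.033, -0.086, -0.0, 0.272]
[0.043, -0.095, -0.0, 0.311]
[0.055, -0.103, -0.0, 0.35]
[0.067, -0.109, -0.0, 0.389]
[0.079, -0.114, -0.0, 0.428]
[0.093, -0.117, -0.0, 0.467]
```

Call:
servo_tool:
  series:
    - [[0,0,0,0,0,0,0.1],[0,0,0,0,0,0,0.1],[0,-0.014,0,0,0,0.039,0.1],[0.002,-0.027,0,0,0,0.078,0.1],[0.005,-0.04,0,0,0,0.117,0.1],[0.01,-0.053,0,0,0,0.156,0.1],[0.016,-0.065,0,0,0,0.194,0.1],[0.024,-0.076,0,0,0,0.233,0.1],[0.033,-0.086,0,0,0,0.272,0.1],[0.043,-0.095,0,0,0,0.311,0.1],[0.055,-0.103,0,0,0,0.35,0.1],[0.067,-0.109,0,0,0,0.389,0.1]]
  grip_force: 10

```text
time_s: 3.73
tool_pos: [0.4476, 0.0192, 0.1175]
tool_rot: [179.8, -0.1, 44.6]
force: [2.1, -2.4, -0.1]
grip_width: 0.0156
grasp_force: 10.0
```

```bash
python3 -c "
from h import *
arc((.4693,.0446),[7,14,21,28,35,42,49,56,60])
c=cam('top'); save(c,'t2.png'); P=cloud(c); f=c['frame'].astype(int)
m=(f.min(2)>150); m[:, :330]=0; m[:,395:]=0; m[:160]=0; m[235:]=0; m&=(P[:,:,2]>.03)&(P[:,:,2]<.10)
q=P[m]; A=np.c_[q[:,:2],np.ones(len(q))]
for _ in range(4):
    s=np.linalg.lstsq(A,q[:,2],rcond=None)[0]; r=q[:,2]-A@s; k=abs(r)<2*r.std()+1e-4; A,q=A[k],q[k]
print('plane',s,len(q),r.std())
"
```

```text
now 3.7333 [0.4476 0.0192 0.1175] [ 1.7979e+02 -8.0000e-02  4.4620e+01] q7 -50.7 F [ 2.1 -2.4 -0.1] w 0.0156408931983697
rad 0.03338831167162452 ang -130.45542582465592
[-0.0, -0.014, -0.0, 0.039]
[0.001, -0.027, -0.0, 0.078]
[0.004, -0.04, -0.0, 0.117]
[0.008, -0.053, -0.0, 0.156]
[0.015, -0.065, -0.0, 0.194]
[0.022, -0.077, -0.0, 0.233]
[0.031, -0.087, -0.0, 0.272]
[0.041, -0.096, -0.0, 0.311]
[0.047, -0.101, -0.0, 0.333]
plane [0.09040653 0.02723594 0.01695361] 2427 0.0017327263749993193
```

View pics/t2.png

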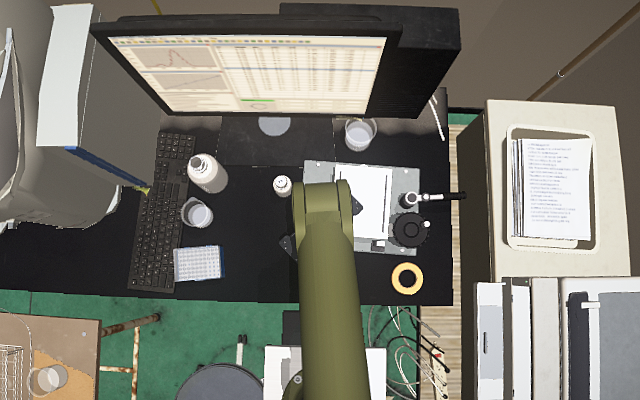

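Call:
servo_tool:
  series:
    - [[0,-0.014,0,0,0,0.039,0.1],[0.001,-0.027,0,0,0,0.078,0.1],[0.004,-0.04,0,0,0,0.117,0.1],[0.008,-0.053,0,0,0,0.156,0.1],[0.015,-0.065,0,0,0,0.194,0.1],[0.022,-0.077,0,0,0,0.233,0.1],[0.031,-0.087,0,0,0,0.272,0.1],[0.041,-0.096,0,0,0,0.311,0.1],[0.05,-0.103,0,0,0,0.345,0.1],[0.05,-0.103,0,0,0,0.345,0.1]]

```text
time_s: 4.62
tool_pos: [0.4367, 0.052, 0.1174]
tool_rot: [180.0, -0.2, -17.1]
force: [3.5, -2.5, 1.6]
grip_width: 0.0155
grasp_force: 10.0
```

Call:
servo_tool:
  series:
    - [[0,0,0,0,0,0,0.5],[0,0,0,0,0,0,0.5],[0,0,-0.25,0,0,0,0.5],[0,0,-0.4,0,0,0,0.5],[0,0,-0.4,0,0,0,0.5],[0,0,-0.4,0,0,0,0.5]]

```text
time_s: 5.12
tool_pos: [0.4384, 0.0537, 0.2434]
tool_rot: [-179.9, -0.6, -16.9]
force: [1.3, -0.5, -0.0]
grip_width: 0.0418
grasp_force: 0.0
```

```bash
python3 -c "
from h import *
# wrist pose to go to over the right knob, set back so the camera (about 60 mm back) sees it
plan((.45,-.21,.24,66),(.46,-.232,.24,108))"
```

```text
now 5.1167 [0.4384 0.0537 0.2434] [-179.85   -0.58  -16.92] q7 -110.7 F [ 1.3 -0.5 -0. ]
[0.2925, 0.8297, 0.012, 0.0016, -0.0032, -0.4606]
[0.3457, 0.8902, 0.0124, 0.003, -0.0027, -0.694]
```

```bash
python3 -c "
from h import *
plan((.47,-.26,.245,108))"
```

```text
now 5.1167 [0.4384 0.0537 0.2434] [-179.85   -0.58  -16.92] q7 -110.7 F [ 1.3 -0.5 -0. ]
[0.4049, 0.9697, -0.0039, 0.003, -0.0027, -0.694]
```

Call:
servo_tool:
  series:
    - [[0.4,0.97,0,0,0,-0.69,0.5],[0.4,0.97,0,0,0,-0.69,0.5],[0.4,0.97,0,0,0,-0.69,0.5],[0.4,0.97,0,0,0,-0.69,0.5],[0.4,0.97,0,0,0,-0.69,0.5],[0.4,0.97,0,0,0,-0.69,0.5],[0.4,0.97,0,0,0,-0.69,0.5],[0.4,0.97,0,0,0,-0.69,0.5],[0.4,0.97,0,0,0,-0.69,0.5],[0.4,0.97,0,0,0,-0.69,0.5],[0.4,0.97,0,0,0,-0.69,0.5],[0.4,0.97,0,0,0,-0.69,0.5]]

```text
time_s: 6.12
tool_pos: [0.4637, -0.2602, 0.2358]
tool_rot: [-179.9, -0.1, 66.7]
force: [-0.5, 0.1, -0.5]
grip_width: 0.0436
grasp_force: 0.0
```

```bash
python3 -c "
from h import *
plan((.47,-.26,.245,108))"
```

```text
now 6.1167 [ 0.4637 -0.2602  0.2358] [-1.7987e+02 -1.0000e-01  6.6720e+01] q7 1.6 F [-0.5  0.1 -0.5]
[0.0089, 0.0189, -0.0309, -0.0005, -0.0008, -0.2293]
```

Call:
servo_tool:
  series:
    - [[0.01,0.02,-0.03,0,0,-0.23,0.5],[0.01,0.02,-0.03,0,0,-0.23,0.5],[0.01,0.02,-0.03,0,0,-0.23,0.5],[0.01,0.02,-0.03,0,0,-0.23,0.5],[0.01,0.02,-0.03,0,0,-0.23,0.5],[0.01,0.02,-0.03,0,0,-0.23,0.5],[0.01,0.02,-0.03,0,0,-0.23,0.5],[0.01,0.02,-0.03,0,0,-0.23,0.5]]

```text
time_s: 6.78
tool_pos: [0.4705, -0.26, 0.2451]
tool_rot: [-180.0, -0.1, 107.6]
force: [1.3, -0.0, 0.0]
grip_width: 0.0431
grasp_force: 0.0
```

Run:
```python
from h import *
c=cam('wrist'); save(c,'w3.png'); pickle.dump(c,open('w3.pkl','wb')); P=cloud(c)
ax=proj(c,[[.452,-.202,.108]])[0]; print('axis px',ax)
m=np.zeros(P.shape[:2],np.uint8); cv2.circle(m,tuple(int(a) for a in ax),75,1,-1); m=m>0
k=m&(abs(P[:,:,2]-.106)<.008)&(c['frame'].max(2)<90); v,u=np.nonzero(k); h=cv2.convexHull(np.c_[u,v].astype(np.int32)).reshape(-1,2)
print(cv2.minEnclosingCircle(onz(c,h,.106)[:,:2].astype(np.float32)), P[k][:,2].mean(),len(v))
k=m&(P[:,:,2]>.134)&(P[:,:,2]<.16); v,u=np.nonzero(k); print(len(v),u.mean(),v.mean(),P[k].mean(0),cv2.minEnclosingCircle(P[k][:,:2].astype(np.float32)))
t=cam('top'); P=cloud(t); f=t['frame'].astype(int); save(t,'t3.png'); pickle.dump(t,open('t3.pkl','wb'))
m=(f.min(2)>150); m[:, :330]=0; m[:,395:]=0; m[:160]=0; m[235:]=0; m&=(P[:,:,2]>.03)&(P[:,:,2]<.10)
q=P[m]; A=np.c_[q[:,:2],np.ones(len(q))]
for _ in range(4):
    s=np.linalg.lstsq(A,q[:,2],rcond=None)[0]; r=q[:,2]-A@s; k=abs(r)<2*r.std()+1e-4; A,q=A[k],q[k]
print('plane',s,len(q),r.std()); bx=s[0]-.066*s[1]; by=.066*s[0]+s[1]; print('L',-150*bx+125*by,'R',-150*bx-125*by)
```

```text
axis px [317.6727671  125.50992631]
((0.45544812083244324, -0.205100417137146), 0.046375371515750885) 0.10629950981657862 7056
266 322.90225563909775 170.58270676691728 [ 0.46760643 -0.23605375  0.14031818] ((0.46795034408569336, -0.23664167523384094), 0.008048607967793941)
plane [0.06355975 0.0643899  0.03672305] 3480 0.001676018513080897
L -0.3233968645370755 R -17.46960780195691
```

View pics/w3.png

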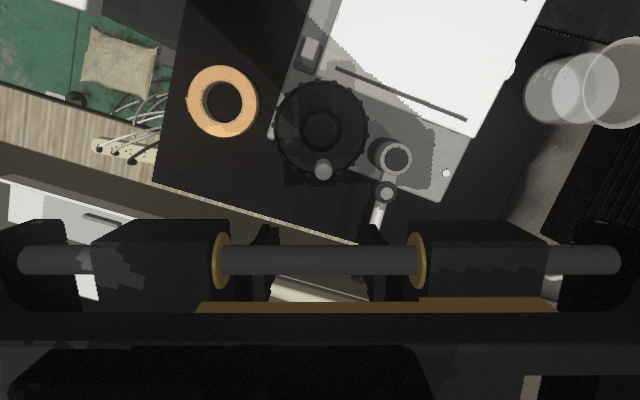

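```bash
python3 -c "
from h import *
plan((.4677,-.2362,.165,111.7),(.4677,-.2362,.117,111.7))"
```

```text
now 6.8833 [ 0.4706 -0.2602  0.2453] [-1.7999e+02 -5.0000e-02  1.0753e+02] q7 41.8 F [-0.1  0.4 -0.4]
[0.079, 0.0149, 0.2679, -0.0001, -0.0003, -0.0231]
[0.0789, 0.0149, 0.4279, -0.0001, -0.0003, -0.0231]
```

Call:
servo_tool:
  series:
    - [[0.079,0.015,0.15,0,0,-0.023,0.45],[0.079,0.015,0.25,0,0,-0.023,0.45],[0.079,0.015,0.34,0,0,-0.023,0.45],[0.079,0.015,0.428,0,0,-0.023,0.45],[0.079,0.015,0.428,0,0,-0.023,0.45],[0.079,0.015,0.428,0,0,-0.023,0.1],[0.079,0.015,0.428,0,0,-0.023,0.1],[0.079,0.015,0.428,0,0,-0.023,0.1],[0.079,0.015,0.428,0,0,-0.023,0.1],[0.079,0.015,0.428,0,0,-0.023,0.1]]

```text
time_s: 7.72
tool_pos: [0.4679, -0.2382, 0.1188]
tool_rot: [-180.0, 0.2, 111.7]
force: [-0.4, -2.0, 1.5]
grip_width: 0.0154
grasp_force: 10.0
```

```bash
python3 -c "
from h import *
arc((.4554,-.2051),[7,14,21,28,35,42,49,56,63,70,77])"
```

```text
now 7.7167 [ 0.4679 -0.2382  0.1188] [-1.7998e+02  1.6000e-01  1.1169e+02] q7 41.9 F [-0.4 -2.   1.5] w 0.015424645924778848
rad 0.035396447269870686 ang -69.28319890687396
[0.001, -0.014, 0.0, 0.039]
[0.004, -0.028, -0.0, 0.078]
[0.009, -0.042, -0.0, 0.117]
[0.015, -0.055, -0.0, 0.156]
[0.022, -0.067, -0.0, 0.194]
[0.032, -0.078, -0.0, 0.233]
[0.042, -0.088, -0.0, 0.272]
[0.054, -0.097, -0.0, 0.311]
[0.066, -0.104, -0.0, 0.35]
[0.08, -0.11, -0.0, 0.389]
[0.093, -0.113, -0.0, 0.428]
```

Call:
servo_tool:
  series:
    - [[0.001,-0.014,0,0,0,0.039,0.1],[0.004,-0.028,0,0,0,0.078,0.1],[0.008,-0.042,0,0,0,0.117,0.1],[0.014,-0.054,0,0,0,0.156,0.1],[0.021,-0.066,0,0,0,0.194,0.1],[0.03,-0.077,0,0,0,0.233,0.1],[0.04,-0.087,0,0,0,0.272,0.1],[0.051,-0.095,0,0,0,0.311,0.1],[0.063,-0.102,0,0,0,0.35,0.1],[0.077,-0.108,0,0,0,0.389,0.1],[0.09,-0.112,0,0,0,0.428,0.1]]

```text
time_s: 8.63
tool_pos: [0.4272, -0.2269, 0.1189]
tool_rot: [179.7, 0.0, 34.3]
force: [-1.7, -7.2, 2.6]
grip_width: 0.0154
grasp_force: 10.0
```

```bash
python3 -c "
from h import *
arc((.4554,-.2051),[7,14,21,28,35,42,49,51])"
```

```text
now 8.6333 [ 0.4272 -0.2269  0.1189] [1.7967e+02 3.0000e-02 3.4280e+01] q7 -32.3 F [-1.7 -7.2  2.6] w 0.015436936499510903
rad 0.035598349050253504 ang -142.33121458869942
[0.0, -0.014, -0.0, 0.039]
[0.002, -0.029, -0.0, 0.078]
[0.005, -0.043, -0.0, 0.117]
[0.011, -0.056, -0.0, 0.156]
[0.017, -0.069, -0.0, 0.194]
[0.026, -0.081, -0.0, 0.233]
[0.035, -0.092, -0.001, 0.272]
[0.038, -0.095, -0.001, 0.283]
```

Call:
servo_tool:
  series:
    - [[0,-0.014,0,0,0,0.039,0.1],[0.003,-0.028,0,0,0,0.078,0.1],[0.006,-0.041,0,0,0,0.117,0.1],[0.012,-0.054,0,0,0,0.156,0.1],[0.018,-0.066,0,0,0,0.194,0.1],[0.026,-0.078,0,0,0,0.233,0.1],[0.035,-0.088,0,0,0,0.272,0.1],[0.038,-0.091,0,0,0,0.283,0.1],[0.038,-0.091,0,0,0,0.283,0.1],[0.038,-0.091,0,0,0,0.283,0.5],[0.038,-0.091,0,0,0,0.283,0.5]]

```text
time_s: 9.55
tool_pos: [0.4204, -0.1959, 0.118]
tool_rot: [180.0, -0.1, -16.3]
force: [-0.2, -0.7, 0.3]
grip_width: 0.0224
grasp_force: 0.1
```

```bash
cat >> h.py <<'E'
def deck(name='top'):
    t=cam(name); P=cloud(t); f=t['frame'].astype(int)
    # base frame
    L=np.array([.4695,.0445]); Rr=np.array([.4554,-.2051]); ey=(L-Rr)/np.linalg.norm(L-Rr); ex=np.array([ey[1],-ey[0]]); O=(L+Rr)/2+.06*ex
    X=(P[:,:,:2]-O)@ex; Y=(P[:,:,:2]-O)@ey; Z=P[:,:,2]
    m=(X>-.075)&(X<.09)&(abs(Y)<.065)&(Z>.045)&(Z<.1)
    A=np.c_[X[m],Y[m],np.ones(m.sum())]; z=Z[m]
    for _ in range(4):
        s=np.linalg.lstsq(A,z,rcond=None)[0]; r=z-A@s; k=abs(r)<2*r.std()+1e-4; A,z=A[k],z[k]
    print(name,'slopes',s.round(4),'n',len(z),'deg',np.degrees(np.hypot(*s[:2])),'L mm',1e3*(-.15*s[0]+.125*s[1]),'R mm',1e3*(-.15*s[0]-.125*s[1]))
    for y in (.055,-.055):
        k=(abs(X+.098)<.005)&(abs(Y-y)<.007)&(Z>.05); print('post',y,k.sum(),np.median(Z[k]) if k.any() else 0,'deck edge there',s@[-.085,y,1])
    g=lambda a,b,y0,y1:(X>a)&(X<b)&(Y>y0)&(Y<y1)
    # flat references: the fixed base plate (16 mm) and worktop
    m=((abs(Y)<.155)&(abs(X)<.115)&(abs(Z-.016)<.009))
    if m.sum()>100:
        A=np.c_[X[m],Y[m],np.ones(m.sum())]; print('base plate plane',np.linalg.lstsq(A,Z[m],rcond=None)[0].round(4),m.sum())
    return t
E
python3 -c "
from h import *
plan((.44,-.2,.24,34))"
```

```text
now 9.55 [ 0.4204 -0.1959  0.118 ] [ 1.7995e+02 -6.0000e-02 -1.6320e+01] q7 -85.0 F [-0.2 -0.7  0.3]
[0.067, -0.0051, -0.4067, 0.0004, -0.0002, -0.2796]
```

Call:
servo_tool:
  series:
    - [[0,0,-0.15,0,0,0,0.5],[0,0,-0.3,0,0,0,0.5],[0,0,-0.45,0,0,0,0.5],[0,0,-0.54,0,0,-0.04,0.5],[0.1,0,-0.54,0,0,-0.08,0.5],[0.16,0,-0.54,0,0,-0.12,0.5],[0.16,0,-0.54,0,0,-0.16,0.5],[0.16,0,-0.54,0,0,-0.2,0.5],[0.16,0,-0.54,0,0,-0.4,0.5],[0.16,0,-0.54,0,0,-0.55,0.5],[0.16,0,-0.54,0,0,-0.55,0.5],[0.16,0,-0.54,0,0,-0.55,0.5]]

```text
time_s: 10.55
tool_pos: [0.4673, -0.2077, 0.2797]
tool_rot: [180.0, -0.1, 48.6]
force: [0.2, 1.4, -0.2]
grip_width: 0.0435
grasp_force: 0.0
```

Run:
```python
from h import *
plan((.48,-.18,.28,85))
for n in ('top','wrist'):
    c=deck(n); save(c,'d4%s.png'%n)
```

```text
now 10.55 [ 0.4673 -0.2077  0.2797] [ 1.7995e+02 -8.0000e-02  4.8630e+01] q7 -20.5 F [ 0.2  1.4 -0.2]
[0.0972, -0.0293, -0.0008, 0.0004, -0.0004, -0.2021]
top slopes [ 0.0072 -0.0007  0.0692] n 2872 deg 0.41705747549411515 L mm -1.177215736870919 R mm -0.9955880514226998
post 0.055 22 0.0693719059344039 deck edge there 0.06854752333228221
post -0.055 68 0.3909569521413732 deck edge there 0.06862743951387944
base plate plane [-0.0031 -0.0016  0.0161] 3509
wrist slopes [0.0069 0.0023 0.0683] n 15562 deg 0.4166403796777691 L mm -0.743387793273908 R mm -1.3239165081422777
post 0.055 116 0.06891798377838487 deck edge there 0.06779398062446236
post -0.055 750 0.36551407301328503 deck edge there 0.06753854798992028
base plate plane [-0.0045  0.0003  0.0152] 8670
```

Run:
```python
from h import *
plan((.58,-.32,.2,90))
c=pickle.load(open('t3.pkl','rb')) 
c=pickle.load(open('w3.pkl','rb')); P=cloud(c); print('w3 nut/knuckle',P[157,393],P[193,386], onz(c,[[396,158],[386,193]],.09))
```

```text
now 10.65 [ 0.4672 -0.2077  0.2797] [ 1.7996e+02 -7.0000e-02  4.8290e+01] q7 -20.9 F [0.1 0.  0.4]
[-0.0295, 0.5295, 0.2659, 0.0003, -0.0003, -0.2317]
w3 nut/knuckle [ 0.53306403 -0.2086558   0.09226955] [ 0.54002857 -0.24576392  0.08986594] [[ 0.53689296 -0.20875696  0.09      ]
 [ 0.53999126 -0.24574366  0.09      ]]
```

Call:
servo_tool:
  series:
    - [[-0.03,0.53,0.1,0,0,-0.23,0],[-0.03,0.53,0.1,0,0,-0.23,0],[-0.03,0.53,0.2,0,0,-0.23,0],[-0.03,0.53,0.26,0,0,-0.23,0],[-0.03,0.53,0.26,0,0,-0.23,0],[-0.03,0.53,0.26,0,0,-0.23,0],[-0.03,0.53,0.26,0,0,-0.23,0],[-0.03,0.53,0.26,0,0,-0.23,0]]

```text
time_s: 11.32
tool_pos: [0.5796, -0.3206, 0.2013]
tool_rot: [180.0, -0.1, 89.3]
force: [0.3, 0.6, -0.6]
grip_width: 0.0024
grasp_force: 0.0
```

Run:
```python
from h import *
c=cam('wrist'); save(c,'w5.png'); pickle.dump(c,open('w5.pkl','wb')); P=cloud(c)
print(proj(c,[[.5365,-.209,.09],[.54,-.2458,.09],[.547,-.321,.079]]))
t=cam('top'); pickle.dump(t,open('t5.pkl','wb'))
plan((.585,-.322,.074,90))
```

```text
[[262.75238056  62.61104102]
 [269.21747178 109.62234597]
 [282.45448418 193.97635262]]
now 11.4167 [ 0.5797 -0.3207  0.2025] [1.799e+02 3.000e-02 8.943e+01] q7 20.1 F [ 0.1  0.2 -0.2]
[-0.004, 0.017, 0.4284, 0.0006, 0.0002, -0.0031]
```

View pics/w5.png

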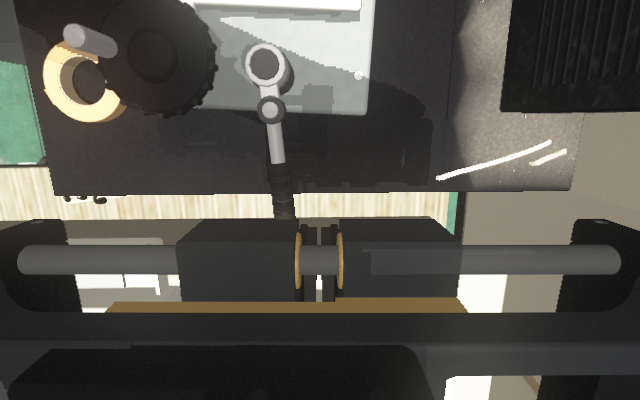

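Call:
servo_tool:
  series:
    - [[0,0.017,0.12,0,0,0,0],[0,0.017,0.24,0,0,0,0],[0,0.017,0.34,0,0,0,0],[0,0.017,0.44,0,0,0,0],[0,0.017,0.44,0,0,0,0],[0,0.017,0.44,0,0,0,0]]

```text
time_s: 11.92
tool_pos: [0.5835, -0.3205, 0.069]
tool_rot: [-179.9, -0.1, 89.5]
force: [-0.3, -0.2, 0.6]
grip_width: 0.0004
grasp_force: 0.0
```

```bash
cat >> h.py <<'E'
def bend(c,nut,knu,g1,g2):
    z=.09
    n,k,a,b=onz(c,[nut,knu,g1,g2],z)[:,:2]
    an=lambda v:np.degrees(np.arctan2(v[1],v[0]))
    print('nut',n,'knuckle',k,np.hypot(*(k-n)),'arm',an(k-n),'grip',an(b-a),'knuckle-to-grip',an(b-k))
E
python3 - <<'E'
from h import *
c=pickle.load(open('w5.pkl','rb')); bend(c,(266,63),(270,110),(277,160),(285,205)); 
arc((.5375,-.209),[4,8,12,16,20,24])
E
```

```text
nut [ 0.53911945 -0.20932612] knuckle [ 0.54064165 -0.24611258] 0.0368179452001097 arm -87.63048790860284 grip -82.30142340569587 knuckle-to-grip -83.37214472934156
now 11.9167 [ 0.5835 -0.3205  0.069 ] [-1.799e+02 -5.000e-02  8.954e+01] q7 18.1 F [-0.3 -0.2  0.6] w 0.0003701646810192979
rad 0.12063362819903994 ang -67.59653544431261
[-0.01, -0.026, 0.0, 0.022]
[-0.018, -0.053, 0.0, 0.044]
[-0.024, -0.08, 0.0, 0.067]
[-0.029, -0.108, 0.0, 0.089]
[-0.031, -0.136, 0.0, 0.111]
[-0.032, -0.164, 0.0, 0.133]
```

Call:
servo_tool:
  series:
    - [[-0.01,-0.026,0,0,0,0,0],[-0.014,-0.04,0,0,0,0,0],[-0.018,-0.053,0,0,0,0.01,0],[-0.021,-0.067,0,0,0,0.02,0],[-0.024,-0.08,0,0,0,0.03,0],[-0.027,-0.094,0,0,0,0.04,0],[-0.029,-0.108,0,0,0,0.05,0],[-0.03,-0.122,0,0,0,0.06,0],[-0.03,-0.122,0,0,0,0.06,0]]

```text
time_s: 12.67
tool_pos: [0.5468, -0.3302, 0.0695]
tool_rot: [-180.0, 0.0, 78.7]
force: [1.4, -0.2, 0.1]
grip_width: 0.0003
grasp_force: 0.4
```

Run:
```python
from h import *
c=cam('wrist'); save(c,'w6.png'); pickle.dump(c,open('w6.pkl','wb'))
arc((.5363,-.2104),[2,4,6,8,10,12,14])
```

```text
now 12.7167 [ 0.5469 -0.33    0.0692] [-1.7995e+02  1.0000e-02  7.8760e+01] q7 10.6 F [-0.1 -0.9 -0.5] w 0.0004558884950862082
rad 0.12008371798097293 ang -84.95130563699668
[-0.004, -0.013, 0.0, 0.011]
[-0.007, -0.027, 0.0, 0.022]
[-0.01, -0.041, 0.0, 0.033]
[-0.012, -0.055, 0.0, 0.044]
[-0.014, -0.068, 0.0, 0.056]
[-0.015, -0.082, 0.0, 0.067]
[-0.016, -0.096, 0.0, 0.078]
```

View pics/w6.png

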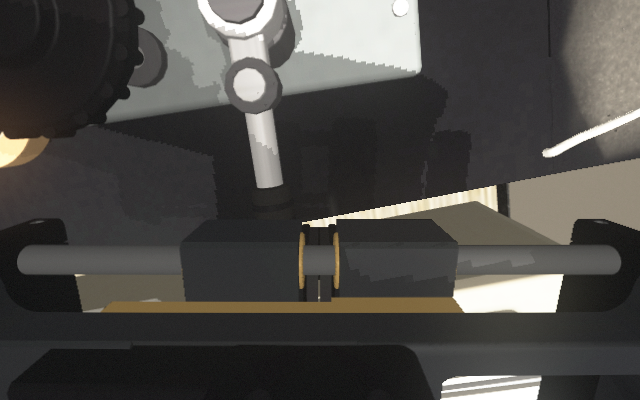

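```bash
cat >> h.py <<'E'
A0=np.array([.5363,-.2104])
def handle(c):
    P=cloud(c); g=c['frame'].min(2); d=P[:,:,:2]-A0; r=np.hypot(d[:,:,0],d[:,:,1]); an=np.degrees(np.arctan2(d[:,:,1],d[:,:,0]))
    sec=(an<-70)&(an>-150)
    k=sec&(r>.05)&(r<.078)&(P[:,:,2]>.07)&(P[:,:,2]<.1)&(g>60)
    q=P[k][:,:2].astype(np.float32)
    vx,vy,x0,y0=cv2.fitLine(q,cv2.DIST_HUBER,0,.001,.001).ravel()
    if vy>0: vx,vy=-vx,-vy
    b=sec&(r>.02)&(r<.052)&(P[:,:,2]>.0885); v,u=np.nonzero(b)
    kn=P[b][:,:2].mean(0) if b.any() else None
    kk=kn-A0 if b.any() else [0,0]
    print('line ang',np.degrees(np.arctan2(vy,vx)),'n',len(q),'mean ang',an[k].mean(),'knuckle',kn,b.sum(),'ang',np.degrees(np.arctan2(kk[1],kk[0])),'r',np.hypot(*kk))
    l=np.array([x0,y0]); w=A0-l; print('axis off the line mm',1e3*(w[0]*vy-w[1]*vx))
E
python3 - <<'E'
from h import *
for n in ('w5','w6'):
    c=pickle.load(open(n+'.pkl','rb')); handle(c)
P=cloud(c); print(P[84,252],P[150,265],P[187,270],onz(c,[[252,84],[260,140],[267,185]],.089))
E
```

```text
line ang -86.3057 n 470 mean ang -83.79533936258258 knuckle [ 0.54041492 -0.24589419] 221 ang -83.38708612625844 r 0.03573191686459642
axis off the line mm 2.7567085319613667
line ang -94.33437 n 1655 mean ang -93.15395207326037 knuckle [ 0.53480041 -0.24595842] 901 ang -92.41488725282179 r 0.03559002309072891
axis off the line mm 1.7382005754496308
[ 0.53612763 -0.24603307  0.09133357] [ 0.53370147 -0.27430216  0.08434427] [ 0.53185134 -0.29184802  0.08406873] [[ 0.53571333 -0.24569541  0.089     ]
 [ 0.53342376 -0.26930622  0.089     ]
 [ 0.53168945 -0.28979677  0.089     ]]
```

Call:
servo_tool:
  series:
    - [[-0.007,-0.027,0,0,0,0.022,0],[-0.01,-0.041,0,0,0,0.033,0],[-0.012,-0.055,0,0,0,0.044,0],[-0.014,-0.068,0,0,0,0.056,0],[-0.014,-0.068,0,0,0,0.056,0]]

```text
time_s: 13.13
tool_pos: [0.5262, -0.3297, 0.069]
tool_rot: [-179.9, -0.0, 68.7]
force: [0.6, -0.3, 0.8]
grip_width: 0.0005
grasp_force: 0.2
```

Run:
```python
from h import *
c=cam('wrist'); handle(c); arc(A0,[2,4,6,8,10,12,14])
```

```text
line ang -106.162926 n 1667 mean ang -103.07654936420988 knuckle [ 0.5287118  -0.24488228] 893 ang -102.41074163108436 r 0.035307341217868576
axis off the line mm 3.7223919876914167
now 13.1833 [ 0.5262 -0.3297  0.0689] [-1.7992e+02 -1.0000e-02  6.8780e+01] q7 2.4 F [0.1 0.  1.1] w 0.0009161627775508148
rad 0.11969715174080653 ang -94.81717355289008
[-0.004, -0.013, 0.0, 0.011]
[-0.007, -0.027, 0.0, 0.022]
[-0.01, -0.041, 0.0, 0.033]
[-0.012, -0.054, 0.0, 0.044]
[-0.014, -0.068, 0.0, 0.056]
[-0.015, -0.082, 0.0, 0.067]
[-0.016, -0.096, 0.0, 0.078]
```

Call:
servo_tool:
  series:
    - [[-0.004,-0.013,0,0,0,0.011,0],[-0.007,-0.027,0,0,0,0.022,0],[-0.01,-0.041,0,0,0,0.033,0],[-0.012,-0.054,0,0,0,0.044,0],[-0.012,-0.054,0,0,0,0.044,0]]

```text
time_s: 13.6
tool_pos: [0.5119, -0.3279, 0.0693]
tool_rot: [179.8, -0.0, 60.8]
force: [4.4, -1.9, -1.3]
grip_width: 0.0006
grasp_force: 2.4
```

Run:
```python
from h import *
c=cam('wrist'); handle(c); arc(A0,[2,4,6,8,10,12,14])
```

```text
line ang -112.545074 n 1663 mean ang -108.50639818442569 knuckle [ 0.52680398 -0.24440036] 899 ang -105.6046045410446 r 0.0353015373791459
axis off the line mm 4.998218078627111
now 13.65 [ 0.5119 -0.3278  0.0693] [ 1.7982e+02 -3.0000e-02  6.0900e+01] q7 -4.3 F [ 3.8 -2.2 -2.2] w 0.00029381637603617493
rad 0.11994641964158638 ang -101.73168420031153
[-0.004, -0.013, -0.0, 0.011]
[-0.007, -0.027, -0.0, 0.022]
[-0.01, -0.041, -0.0, 0.033]
[-0.013, -0.054, -0.0, 0.044]
[-0.015, -0.068, -0.0, 0.056]
[-0.016, -0.082, -0.0, 0.067]
[-0.018, -0.096, -0.0, 0.078]
```

Call:
servo_tool:
  series:
    - [[-0.004,-0.013,0,0,0,0.011,0],[-0.007,-0.027,0,0,0,0.022,0],[-0.01,-0.041,0,0,0,0.033,0],[-0.01,-0.041,0,0,0,0.033,0],[-0.01,-0.041,0,0,0,0.033,0]]

```text
time_s: 14.07
tool_pos: [0.4997, -0.3244, 0.0693]
tool_rot: [179.8, -0.0, 55.0]
force: [4.4, -1.3, -2.4]
grip_width: 0.0006
grasp_force: 2.4
```

Run:
```python
from h import *
c=cam('wrist'); handle(c); arc(A0,[-12,2,4]); save(c,'w9.png')
```

```text
line ang -124.896164 n 1668 mean ang -112.21312489536989 knuckle [ 0.52676246 -0.24441948] 897 ang -105.66111842490774 r 0.03533114688260903
axis off the line mm 14.40320161952757
now 14.1167 [ 0.4997 -0.3244  0.0693] [ 1.7984e+02 -5.0000e-02  5.4970e+01] q7 -9.4 F [ 5.8 -2.1 -1.6] w 0.00033138613132459803
rad 0.11972919855903948 ang -107.80627896394333
[0.033, 0.077, 0.0, -0.067]
[-0.004, -0.013, -0.0, 0.011]
[-0.007, -0.027, -0.0, 0.022]
```

View pics/w9.png

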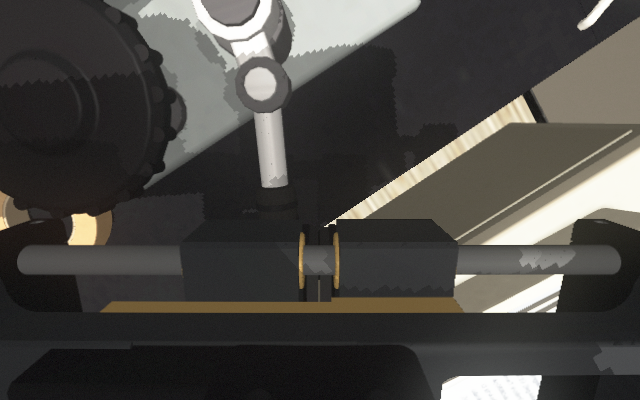

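Call:
servo_tool:
  series:
    - [[0.01,0.05,0,0,0,0,0],[0.01,0.1,0,0,0,0,0],[0.01,0.1,-0.1,0,0,0,0],[0.01,0.1,-0.2,0,0,0,0],[0.01,0.1,-0.4,0,0,0,0],[0.01,0.1,-0.55,0,0,0,0],[0.01,0.1,-0.7,0,0,0,0],[0.2,0.1,-0.7,0,0,0,0],[0.2,0.1,-0.7,0,0,0,0],[0.2,0.1,-0.7,0,0,0,0]]

```text
time_s: 14.95
tool_pos: [0.5611, -0.2864, 0.2823]
tool_rot: [179.8, -0.2, 55.4]
force: [0.6, 1.2, -0.0]
grip_width: 0.0003
grasp_force: 0.0
```

Run:
```python
from h import *
deck('top'); c=deck('wrist'); save(c,'w10.png'); handle(c); t=cam('top'); handle(t)
o=get_obs(); print(o['force'],o['tool_pos'],o['time_s'])
```

```text
top slopes [0.0075 0.0001 0.0691] n 2878 deg 0.42962876097596425 L mm -1.1092574092805585 R mm -1.1399715646071862
post 0.055 22 0.06988362812053073 deck edge there 0.06851135568493374
post -0.055 23 0.0695581741058855 deck edge there 0.06849784145659003
base plate plane [-0.0029 -0.0006  0.0161] 3514
wrist slopes [0.0068 0.0021 0.0684] n 14329 deg 0.4067398634239557 L mm -0.748495069985263 R mm -1.2824972798923968
post 0.055 125 0.06917619045569878 deck edge there 0.06796322122351942
post -0.055 100 0.06926693200266884 deck edge there 0.06772826025116027
base plate plane [-0.0009  0.004   0.0155] 8803
line ang -123.453064 n 261 mean ang -112.12741482645475 knuckle [ 0.53432942 -0.24171721] 21044 ang -93.60048344531108 r 0.03137914768093727
axis off the line mm 12.351371476120924
line ang -120.41274 n 55 mean ang -114.75083545283353 knuckle [ 0.52743838 -0.24499522] 2596 ang -104.3674837675316 r 0.03571214311169116
axis off the line mm 6.22564024845269
[ 0.2536277  -0.63406099 -0.72003   ] [ 0.55628128 -0.2926118   0.27822259] 15.1
```

View pics/w10.png

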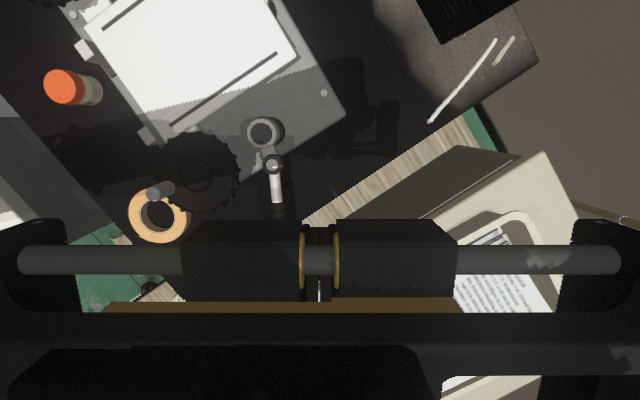

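```bash
python3 -c "
from h import *
print(env.sign_off())"
```

```text
the job is handed in; nothing more can be done
None
```

The job is handed in at about 15 s: the platform measures about 0.4° off level, and the clamp nut is at its stop with the handle broken over by about 0.26 rad, short of forced; I touched none of the other things.

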